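# Check both hand brakes on a handlebar in a bench stand

## Task

Check that both hand brake levers on the handlebar stop short of the bar: with the outside of the fingers press the left lever in towards the bar until it comes up firmly against its stop, hold it there for a second without straining it, then let it spring right out; then do the same with the right lever. Left and right are as seen by the robot facing the handlebar. Grip nothing, keep the fingers off the bar and its rubber grips, leave the tools and containers on the bench where they are, and finish with both levers let go.

Things in the scene. Friction and masses are not known exactly. Their poses are not given: they have to be found in the camera images.
- handlebar: Flat handlebar in a bench stand, immovable. Origin: centre of the underside of the stand's 150 x 130 mm base plate, on the bench. Bar axis along this y, 160 mm up, 580 mm long; rubber grips 34 mm thick (37 mm collar) 177 to 292 mm out on each side. +x points away from the robot, to the side where both levers are; +y to the robot's left. Turned up to 15 degrees about the vertical.
- left_brake: Black clamp of the left brake lever, immovable on the bar, with the lever. Origin on the bar's axis, 160 mm above the bench, 125 to 145 mm left of the bar's middle; axes as the handlebar's. The lever's upright pivot is 30 mm along +x from it. All of it within 20 mm above and below the axis; nothing stands above it.
- left_lever (a joint): Angle of the left brake lever (rad): 0 = let go, where its spring returns it; grows as it is pressed in towards the bar; firm stop at 0.26, with some 15 mm still free between lever and grip. At left_press the spring takes about 2 N to start and 4.5 N to reach the stop.
- left_press (a point): Where to press: mid height of the aluminium blade's front face (away from the bar), 80 mm outboard of the pivot, let go 66 mm from the bar's axis. Blade 9 mm thick, 16 mm high, ends in an outward curl beginning 20 mm farther outboard. Turns with the lever; let go, axes as the handlebar's: press along -x, about 20 mm to the stop. Nothing else above 80 mm within 100 mm in front.
- right_brake: As left_brake, on the right of the bar: origin on the bar's axis, some 125 to 145 mm right of the middle.
- right_lever (a joint): Angle of the right brake lever: 0 = let go, grows as it is pressed in towards the bar, firm stop at 0.26 rad, as the left one.
- right_press (a point): Point to press on the right lever, the mirror image of left_press: front face of the blade at mid height, 80 mm outboard of the pivot; let go, +x away from the bar, press along -x.
- wrench: Loose steel wrench, 180 mm, lying on the bench beyond the stand. Leave alone. Origin on its underside.
- jar: Loose glass jar with steel lid, 60 mm diameter, 75 mm high, standing on the bench beyond the bar's left half. Leave alone. Origin at the centre of its underside.
- oil: Loose white plastic bottle, 52 mm diameter, 130 mm high, standing on the bench to the left of the bar's end. Leave alone. Origin at the centre of its underside.
- clamp: Loose dark steel C-clamp, 90 mm frame, 20 mm high, lying on the bench near the bar's right half. Leave alone. Origin on its underside at the middle of its back.

How it is judged:
By the outcome, as a careful person would: the job done as asked, in the order asked, and still so for the second after the job is handed in, with the robot touching nothing.
It also fails if it takes over 51 s, if anything falls off the work surface, if the arm or the gripper's body presses on something with over 40 N, if the wrist force passes 120 N, or if a joint passes its speed limit or range.

## Robot

A 7-joint arm with a two-finger parallel gripper is mounted at the origin on the work surface. World frame = base frame: x ahead of the robot, y to its left, z up, the work surface at z = 0. Lengths are in m, angles in rad, forces in N, time in s.
With the tool pointing down it reaches from about 0.35 to 0.9 m from the base axis. Payload 8.1 kg.
Tool frame: the origin (TCP) lies between the finger pads; the fingertips stand 11 mm ahead of it and the grasp point (between the pads) lies 8 mm behind it; z points along the fingers, y is the direction in which the jaws open and shut (so a half turn about z gives the same grasp; the last joint's range is limited). The gripper opens to 85 mm and grips with 20 to 120 N. Pads are 22 mm wide; open, the fingers measure 114 mm over their backs; the gripper's body (76 mm by 85 mm) begins 54 mm behind the grasp point. The pads swing forward as they close: fully open they stand 13 mm farther back than shut.
Start: joints at [1.149, 0.434, 0.025, 1.573, -0.012, 1.134, -0.075], TCP at [0.196, -0.594, 0.242] pointing down, gripper open.
Joint ranges: [-2.62, 2.62], [-0.44, 2.09], [-1.27, 1.32], [0.08, 2.57], [-1.32, 4.46], [0.12, 2], [-2.74, 2.74]. Speed limits (rad/s): [2.22, 2.22, 3.01, 3.01, 3.14, 3.14, 3.14].

## Interface

Orientations are given as a unit quaternion [x, y, z, w].
In Python, from cell import robot gives the robot as it stands. The module is installed in compiled form; this text tells all that it offers.
- The arm moves only by the shell command python3 -m handwheel 'ROWS' [OPENING] [FORCE]. ROWS is JSON, one flat list of numbers, 6 for each row, row after row: the shift along the world's x, y, z each as a share of 0.03 m, from -1 to 1, then the turn, a rotation vector about the world's x, y, z each as a share of 0.12 rad, from -1 to 1. In form: [dx, dy, dz, wx, wy, wz, dx, dy, dz, wx, wy, wz, ...]. A call has 1 to 5 rows; each row shifts and turns the pose as measured when the row begins; what a row does not reach is not made up. A row lasts 1/12 s, in which the tool goes at most 41.7 mm and 7.16 degrees, less where a joint would pass 70% of its speed; a pose out of reach is approached as far as the arm can. A call with a number of a shift or a turn outside -1 to 1 is refused whole. A call with a gripper value outside its range is refused whole. OPENING is the gripper's target within -1 to 1 (fully open at 1, half-way at 0, shut at -1), set as the call begins (- or left out, the last holds). The fingers move at their own pace and stop on an object; FORCE is the grip in N (left out, the last holds). Time passes only in rows, so rows that do not move let the fingers close. It gives the time, the measured TCP pose, the force and the opening at its end, in the units of the state.
- robot.sense(): the state, without advancing time (a new reading comes with each control period).
- robot.capture(name): name is "scene" or "top"; returns the picture (480x640x3 uint8, blue, green, red); there is no depth.
- robot.camera_params(name): a dict with "intrinsics" (3x3 intrinsics, pixels), "dist_coeffs" ([k1, k2, p1, p2, k3] as OpenCV has them; the pictures are not rectified), "camera_from_world" (4x4, takes a point from world to camera coordinates). Camera axes: x right, y up, looking along -z (the intrinsics and any distortion apply to the point x, -y, -z); pixel columns grow to the right and rows downward; lengths in m; the calibration is good to about 2 mm. A picture is of the moment at which its call begins. camera_params takes no time and is no camera call.
- robot.job_done(): hands the job in, once; it reports no verdict.
The state is a dict: "time_s": time; "joint_positions": joint angles; "qd": joint speeds; "effort": joint torques, N m; "position": TCP position; "orientation": TCP orientation; "contact_force": force on the tool from outside, world axes, zero at the start; "moment": the same for the moment, N m; "gripper_width": opening from 0.0 (shut) to 1.0 (fully open).
Only numpy, scipy, OpenCV 4.12 (cv2) and the standard library are available. Lean on these libraries where they do the work, as an engineer would, in place of code of your own. Each camera call takes 0.05 s, during which the arm holds its last target.

## Working session

There is one attempt and no reset: what is moved stays moved. The work goes in short steps, Python scripts to look and compute and a shell command to move; the robot and the scene stay as the last step left them, time stands still between calls to the robot, and variables do not carry over. Pictures are saved under pics/ and viewed, and the job is handed in when it is done.

```bash
mkdir -p pics
python3 - <<'E'
from cell import robot
import cv2,json,numpy as np
for n in("scene","top"):
    cv2.imwrite(f"pics/{n}0.png",robot.capture(n)); p=robot.camera_params(n); print(n,p)
s=robot.sense(); print(s)
E
```

```text
scene {'intrinsics': array([[489.00841438,   0.        , 313.69225254],
       [  0.        , 489.00841438, 241.70156058],
       [  0.        ,   0.        ,   1.        ]]), 'dist_coeffs': array([0.03891912, 0.        , 0.        , 0.        , 0.        ]), 'camera_from_world': array([[ 0.71084426,  0.70330674, -0.00775083, -0.49425191],
       [-0.59467151,  0.60685639,  0.52734345,  0.22841768],
       [ 0.37558785, -0.37024987,  0.84961686, -1.17508119],
       [ 0.        ,  0.        ,  0.        ,  1.        ]])}
top {'intrinsics': array([[552.14903402,   0.        , 319.66522217],
       [  0.        , 552.14903402, 234.23307177],
       [  0.        ,   0.        ,   1.        ]]), 'dist_coeffs': array([-0.02342034,  0.        ,  0.        ,  0.        ,  0.        ]), 'camera_from_world': array([[-0.01963961, -0.99959692, -0.02050078,  0.1491686 ],
       [ 0.99477744, -0.02159086,  0.09975814, -0.59534715],
       [-0.10016056, -0.0184345 ,  0.9948005 , -1.38776924],
       [ 0.        ,  0.        ,  0.        ,  1.        ]])}
{'time_s': 0.1, 'joint_positions': array([ 1.14938975,  0.43514034,  0.02495203,  1.57399815, -0.01158996,
        1.13400743, -0.07511572]), 'qd': array([-0.00148529, -0.00021953, -0.000999  , -0.00304255, -0.00052152,
        0.0012413 ,  0.00024195]), 'effort': array([ 3.45972418e-03, -6.71757889e+01,  1.02866303e+00, -3.16902566e+01,
        1.59325416e-02,  7.19290882e-03, -5.34398748e-05]), 'position': array([ 0.19571935, -0.59310469,  0.24161533]), 'orientation': array([ 9.87326789e-01,  1.58698818e-01, -1.74528986e-04, -6.82295939e-04]), 'contact_force': array([-0.31982982, -1.38133516, -0.01468616]), 'moment': array([ 0.00778201, -0.00156399,  0.01932685]), 'gripper_width': 1.001058039451228}
```

View pics/scene0.png

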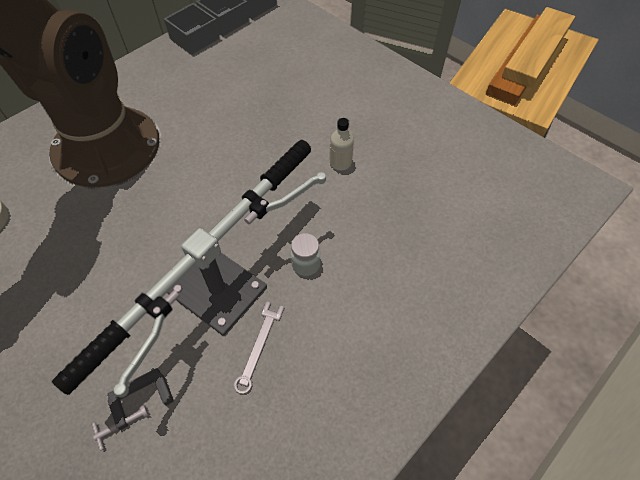

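View pics/top0.png

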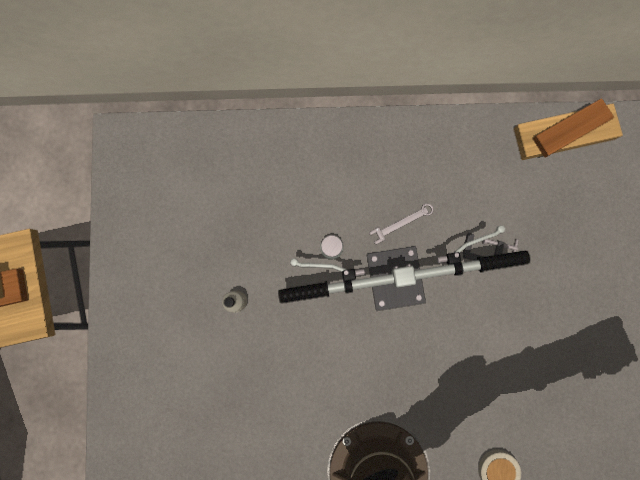

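The scene view shows the bar running from about (65,385), the right end, to (305,148), the left end. The levers are on the far side, with tips near (120,390) and (321,177). In the top view the bar runs from (280,296) to (528,258), and the lever tips are at (293,263) and (501,230). Next I'll zoom in to measure.

```bash
python3 - <<'E'
import cv2,numpy as np
t=cv2.imread('pics/top0.png'); s=cv2.imread('pics/scene0.png')
cv2.imwrite('pics/tz.png',cv2.resize(t[215:315,265:545],None,fx=2.85,fy=2.85,interpolation=cv2.INTER_CUBIC))
a=cv2.resize(s[160:240,235:335],None,fx=5,fy=5,interpolation=cv2.INTER_CUBIC)[:, :400]
cv2.imwrite('pics/sl.png',cv2.resize(s[130:240,230:340],None,fx=5,fy=5,interpolation=cv2.INTER_CUBIC))
cv2.imwrite('pics/sr.png',cv2.resize(s[270:420,50:200],None,fx=4,fy=4,interpolation=cv2.INTER_CUBIC))
E
cat > h.py <<'E'
import numpy as np,cv2
from cell import robot
P={n:robot.camera_params(n) for n in("scene","top")}
F=np.diag([1,-1,-1.])
def proj(n,X):
    p=P[n];T=p['camera_from_world'];X=np.atleast_2d(X).astype(float)
    c=(X@T[:3,:3].T+T[:3,3])@F
    return cv2.projectPoints(c,np.zeros(3),np.zeros(3),p['intrinsics'],p['dist_coeffs'])[0][:,0]
def ray(n,uv,z):
    p=P[n];T=p['camera_from_world']
    q=cv2.undistortPoints(np.float64([[uv]]),p['intrinsics'],p['dist_coeffs'])[0,0]
    R=T[:3,:3];o=-R.T@T[:3,3];d=R.T@(F@[q[0],q[1],1]);return o+d*(z-o[2])/d[2]
E
python3 - <<'E'
from h import *
for uv in [(280,296),(528,258),(404,276),(293,263),(501,230)]: print(uv,ray('top',uv,.16))
for uv in [(65,385),(305,148),(120,390),(321,177)]: print(uv,ray('scene',uv,.16))
E
```

```text
(280, 296) [0.44370641 0.22906069 0.16      ]
(528, 258) [ 0.51957331 -0.34689032  0.16      ]
(404, 276) [ 0.48405895 -0.05867043  0.16      ]
(293, 263) [0.51945069 0.19779594 0.16      ]
(501, 230) [ 0.58608553 -0.28783931  0.16      ]
(65, 385) [ 0.52763282 -0.33935376  0.16      ]
(305, 148) [0.44965722 0.22596674 0.16      ]
(120, 390) [ 0.59040617 -0.28861134  0.16      ]
(321, 177) [0.52240728 0.19595064 0.16      ]
```

View pics/tz.png

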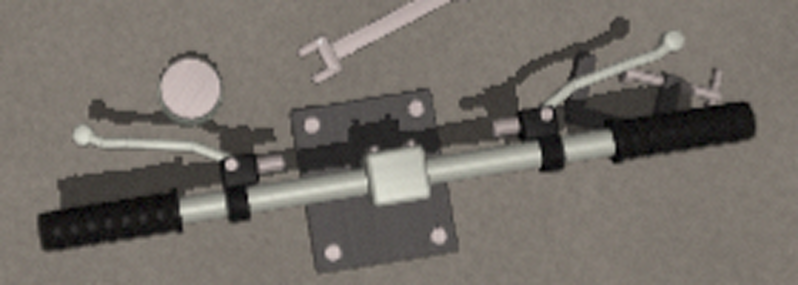

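View pics/sl.png

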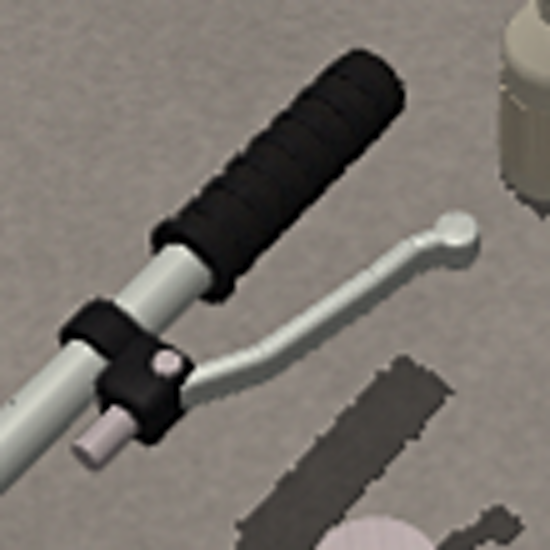

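View pics/sr.png

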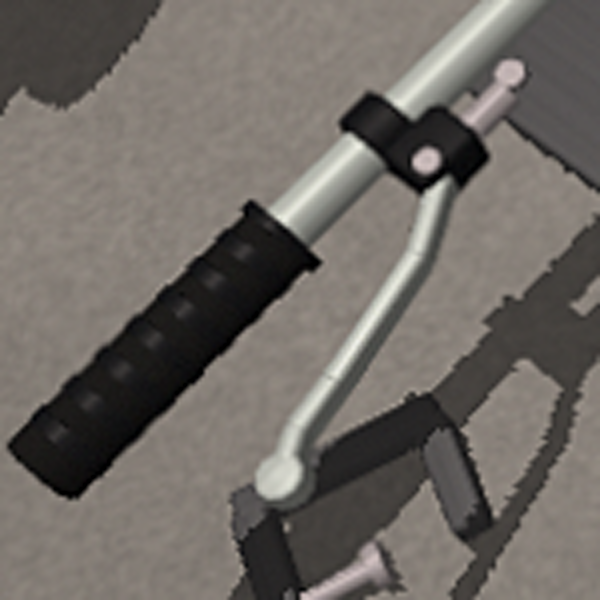

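```bash
cat >> h.py <<'E'
from scipy.optimize import least_squares
def pts(v):
    x,y,a,dl,dr,pz,kx,ko,kz=v
    L=np.array([[0,.292,.16],[0,-.292,.16],[.03,dl,pz],[.03,-dr,pz],[kx,dl+ko,kz],[kx,-dr-ko,kz],[0,.177,.16],[0,-.177,.16]])
    c,s=np.cos(a),np.sin(a);R=np.array([[c,-s,0],[s,c,0],[0,0,1]])
    return L@R.T+[x,y,0]
E
python3 - <<'E'
from h import *
T=np.array([(41,232),(754,119),(231,163),(547,115),(84,135),(674,41),(181,210),(614,138)])/2.85+[265,215]
S=np.array([np.r_[385,75]/5+[230,130],np.r_[42,472]/4+[50,270],np.r_[167,361]/5+[230,130],np.r_[427,160]/4+[50,270],np.r_[458,226]/5+[230,130],np.r_[281,475]/4+[50,270],np.r_[190,266]/5+[230,130],np.r_[284,235]/4+[50,270]])
T-=.3;S-=.3
f=lambda v:np.r_[(proj('top',pts(v))-T).ravel(),(proj('scene',pts(v))-S).ravel()]
r=least_squares(f,[.48,-.06,.1,.135,.135,.18,.06,.11,.17],loss='soft_l1')
print(r.x.round(4)); print(f(r.x).reshape(2,8,2).round(1))
v=r.x;a=v[2];c,s=np.cos(a),np.sin(a)
for sg,d in((1,v[3]),(-1,v[4])):
    for nm,l in(("pivot",[.03,sg*d]),("press",[.066,sg*(d+.08)]),("stop",[.046,sg*(d+.08)]),("knob",[v[6],sg*(d+v[7])])):
        print(sg,nm,v[0]+c*l[0]-s*l[1],v[1]+s*l[0]+c*l[1])
E
```

```text
[ 0.4846 -0.0584  0.1388  0.1316  0.1261  0.1729  0.0721  0.1152  0.1636]
[[[ 0.2 -0.3]
  [-1.1 -0.8]
  [-0.  -0.1]
  [-0.1 -1.1]
  [-0.5 -0.2]
  [ 0.  -0.7]
  [ 0.1 -0.4]
  [-0.8  0.5]]

 [[-1.9  0.5]
  [-1.4  0.2]
  [ 0.3 -0. ]
  [ 0.2 -0.1]
  [-0.5  0.7]
  [-0.5 -0.3]
  [-0.4 -0.5]
  [ 0.3 -1.5]]]
1 pivot 0.4960686460614855 0.07614702161905755
1 press 0.5206500531190043 0.1603595766632584
1 stop 0.5008425295805252 0.15759154283532253
1 knob 0.5218453958745417 0.1960528344505281
-1 pivot 0.5317433326683803 -0.17913424971600506
-1 press 0.5784690103493861 -0.25338188297963676
-1 stop 0.5586614868109071 -0.25614991680757265
-1 knob 0.5894034904435038 -0.28738003941264123
```

The fit is good to 2–3 mm, with the bar yawed 0.139 rad. I'll shut the fingers, turn them about +80° so that the finger back faces the lever, and travel above bar height.

```bash
python3 -m handwheel '[0.4,0.84,0.2,0,0,0.39,0.4,0.84,0.1,0,0,0.39,0.4,0.84,0.1,0,0,0.39,0.4,0.84,0,0,0,0.39,0.4,0.84,0,0,0,0.39]' -1 20; python3 -m handwheel '[0.4,0.84,0,0,0,0.39,0.4,0.84,0,0,0,0.39,0.4,0.84,0,0,0,0.39,0.4,0.84,0,0,0,0.39,0.4,0.84,0,0,0,0.39]'
```

```text
time_s: 0.52
position: [0.2514, -0.4667, 0.2506]
orientation: [0.962, 0.272, -0.003, -0.002]
contact_force: [0.2, -0.3, 0.2]
gripper_width: 0.299
time_s: 0.93
position: [0.3121, -0.3333, 0.2494]
orientation: [0.922, 0.388, -0.004, -0.002]
contact_force: [-0.4, -0.0, -0.2]
gripper_width: 0.001
```

```bash
for i in 1; do python3 -m handwheel '[0.45,0.92,0,0,0,0.44,0.45,0.92,0,0,0,0.44,0.45,0.92,0,0,0,0.44,0.45,0.92,0,0,0,0.44,0.45,0.92,0,0,0,0.44]'; python3 -m handwheel '[0.45,0.92,0,0,0,0.44,0.45,0.92,0,0,0,0.44,0.45,0.92,0,0,0,0.44,0.45,0.92,0,0,0,0.44,0.45,0.92,0,0,0,0.44]'; python3 -m handwheel '[0.45,0.92,0,0,0,0.44,0.45,0.92,0,0,0,0.44,0.45,0.92,0,0,0,0.44,0.45,0.92,0,0,0,0.44,0.45,0.92,0,0,0,0.44]'; done
```

```text
time_s: 1.35
position: [0.3799, -0.1882, 0.2487]
orientation: [0.86, 0.51, -0.005, -0.002]
contact_force: [0.3, -1.2, -1.2]
gripper_width: -0.001
time_s: 1.77
position: [0.448, -0.0428, 0.2483]
orientation: [0.781, 0.624, -0.006, -0.002]
contact_force: [0.9, -0.7, 0.4]
gripper_width: 0.002
time_s: 2.18
position: [0.5166, 0.1021, 0.2474]
orientation: [0.688, 0.726, -0.007, -0.001]
contact_force: [0.0, -0.4, -0.6]
gripper_width: 0.003
```

```bash
python3 -m handwheel '[0.43,0.7,0,0,0,0.25,0.43,0.7,0,0,0,0.25,0.43,0.7,0,0,0,0.25,0,0,0,0,0,0]'
python3 - <<'E'
from h import *
s=robot.sense();print(s['position'],s['contact_force'],s['joint_positions'].round(2))
i=robot.capture('scene');cv2.imwrite('pics/s1.png',cv2.resize(i[60:280,200:400],None,fx=2.7,fy=2.7))
i=robot.capture('top');cv2.imwrite('pics/t1.png',cv2.resize(i[180:330,230:430],None,fx=4,fy=4))
E
```

```text
time_s: 2.52
position: [0.5568, 0.1751, 0.2458]
orientation: [0.649, 0.761, -0.006, -0.003]
contact_force: [-0.2, -0.0, 1.1]
gripper_width: -0.003
[0.55682191 0.17506925 0.24575746] [-0.23534014 -0.00315415  1.05134117] [ 0.05  0.45 -0.63  1.62  0.28  1.18 -0.49]
```

View pics/s1.png

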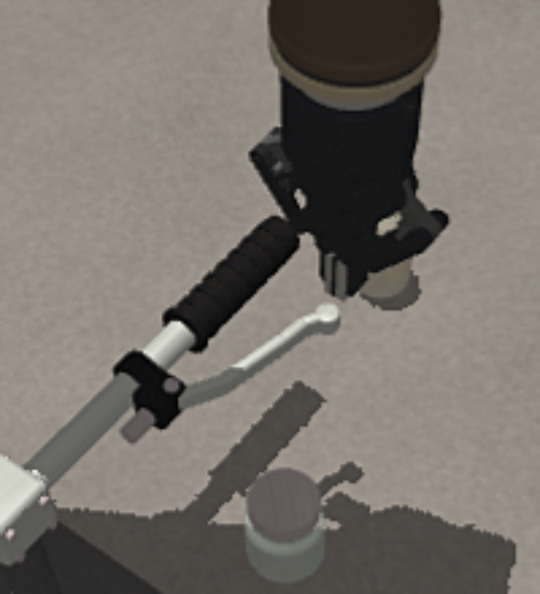

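View pics/t1.png

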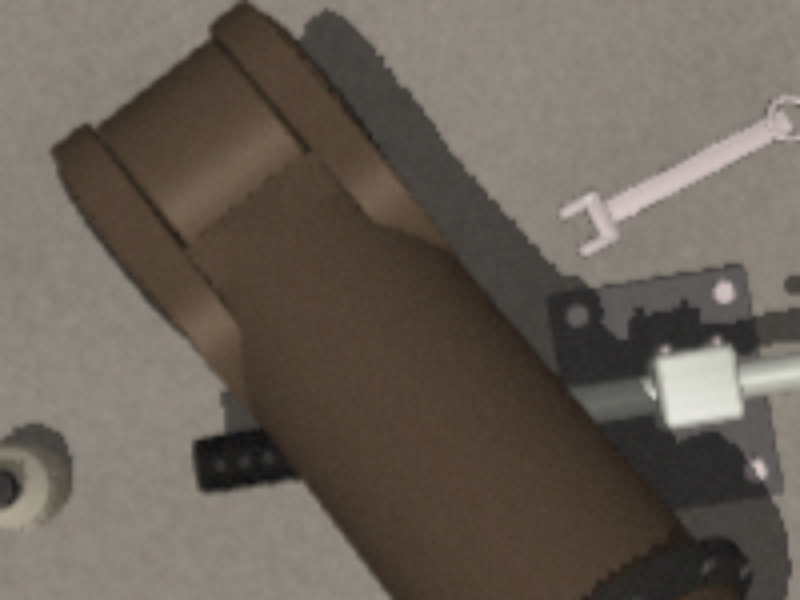

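Run:
```python
from h import *
s=robot.sense();p=s['position']
from scipy.spatial.transform import Rotation as Ro
R=Ro.from_quat(s['orientation']).as_matrix();print(R.round(3))
T=P['scene']['camera_from_world'];o=-T[:3,:3].T@T[:3,3]
for uv in [(250,150),(272,128),(298,232),(440,212),(405,240),(345,298),(325,250),(350,295),(330,290),(320,240),(365,265),(282,90),(422,90)]:
    q=np.array(uv)/2.7+[200,60]
    d=ray('scene',q,.2)-o; n=R[:,0]
    X=o+d*(n@(p-o))/(n@d); print(uv,(R.T@(X-p)*1000).round(0),X.round(3))
```

```text
[[-0.153  0.988 -0.014]
 [ 0.988  0.153 -0.01 ]
 [-0.007 -0.015 -1.   ]]
(250, 150) [  0. -66. -70.] [0.491 0.162 0.316]
(272, 128) [ -0. -49. -96.] [0.508 0.165 0.342]
(298, 232) [ -0. -31. -23.] [0.526 0.167 0.269]
(440, 212) [  0.  64. -99.] [0.621 0.182 0.344]
(405, 240) [  0.  45. -64.] [0.6   0.179 0.309]
(345, 298) [ 0.  6. 14.] [0.561 0.172 0.232]
(325, 250) [ -0. -10. -20.] [0.546 0.17  0.265]
(350, 295) [ 0. 10.  8.] [0.565 0.173 0.237]
(330, 290) [ 0. -6. 14.] [0.55  0.17  0.231]
(320, 240) [  0. -14. -26.] [0.542 0.169 0.272]
(365, 265) [  0.  19. -26.] [0.575 0.174 0.271]
(282, 90) [   0.  -42. -127.] [0.516 0.166 0.374]
(422, 90) [   0.   45. -173.] [0.603 0.18  0.418]
```

```bash
python3 -m handwheel '[0.02,-0.16,-0.9,0,0,-0.1,0.02,-0.1,-0.9,0,0,0,0,-0.05,-0.9,0,0,0,0,0,-0.4,0,0,0,0,0,0,0,0,0]'
python3 - <<'E'
from h import *
i=robot.capture('scene');cv2.imwrite('pics/s2.png',cv2.resize(i[100:280,220:380],None,fx=3.3,fy=3.3))
print(robot.sense()['contact_force'])
E
```

```text
time_s: 3.03
position: [0.5556, 0.1546, 0.1503]
orientation: [0.659, 0.752, -0.009, -0.0]
contact_force: [-1.3, -0.1, -0.2]
gripper_width: 0.0
[-1.62636352 -1.13189264  0.13400211]
```

View pics/s2.png

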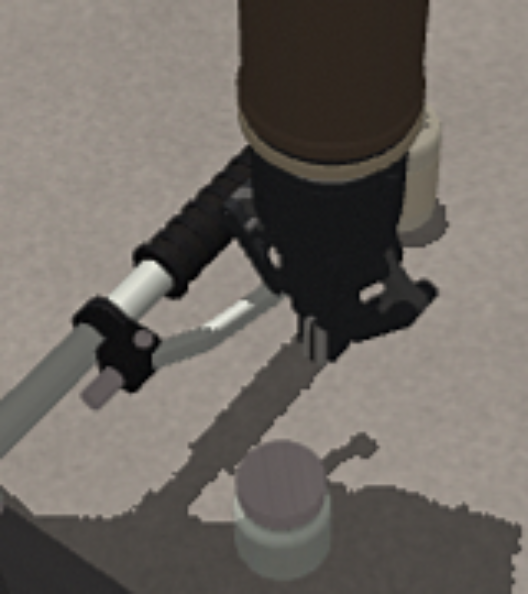

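```bash
python3 -m handwheel '[-0.2,0.15,0.1,0,0,0,-0.2,0.15,0.1,0,0,0,0,0,0,0,0,0]'; python3 -m handwheel '[-0.1,-0.014,0,0,0,0,-0.1,-0.014,0,0,0,0,0,0,0,0,0,0]'
```

```text
time_s: 3.33
position: [0.5433, 0.1627, 0.1602]
orientation: [0.66, 0.751, -0.008, 0.001]
contact_force: [0.9, -0.2, 0.6]
gripper_width: -0.003
time_s: 3.58
position: [0.5374, 0.1632, 0.1635]
orientation: [0.66, 0.752, -0.006, 0.002]
contact_force: [-0.3, 0.5, 0.3]
gripper_width: 0.0
```

```bash
python3 -m handwheel '[-0.05,0,-0.15,0,0,0,-0.05,-0.01,-0.05,0,0,0,0,0,0,0,0,0]'; python3 -m handwheel '[-0.1,-0.014,0,0,0,0,-0.1,-0.014,0,0,0,0,0,0,0,0,0,0]'; python3 -m handwheel '[-0.1,-0.014,0,0,0,0.1,-0.1,-0.014,0,0,0,0.1,0,0,0,0,0,0]'
```

```text
time_s: 3.83
position: [0.5355, 0.1633, 0.1583]
orientation: [0.66, 0.752, -0.004, 0.003]
contact_force: [2.2, 0.1, 1.4]
gripper_width: -0.001
time_s: 4.08
position: [0.5303, 0.1635, 0.1583]
orientation: [0.66, 0.752, -0.003, 0.003]
contact_force: [1.8, -0.7, 0.8]
gripper_width: 0.003
time_s: 4.33
position: [0.5244, 0.1636, 0.1585]
orientation: [0.649, 0.76, -0.002, 0.003]
contact_force: [2.2, 0.1, -0.7]
gripper_width: -0.0
```

```bash
python3 -m handwheel '[-0.1,0,0,0,0,0.4,-0.1,0,0,0,0,0.4,0,0,0,0,0,0.2]'
python3 - <<'E'
from h import *
i=robot.capture('scene');cv2.imwrite('pics/s3.png',cv2.resize(i[100:280,220:380],None,fx=3.3,fy=3.3))
print(robot.sense()['contact_force'])
E
```

```text
time_s: 4.58
position: [0.5187, 0.1648, 0.1589]
orientation: [0.601, 0.8, 0.0, 0.004]
contact_force: [3.8, 3.6, -1.5]
gripper_width: -0.004
[ 4.21245086  3.61897056 -1.98309809]
```

View pics/s3.png

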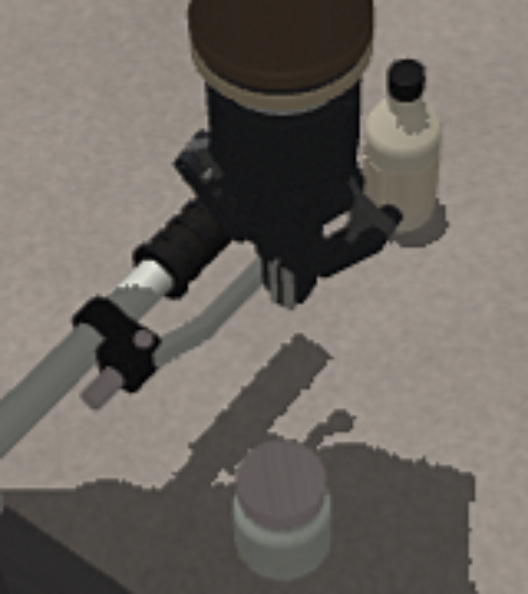

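```bash
python3 -m handwheel '[-0.1,-0.02,0,0,0,0.2,-0.05,-0.02,0,0,0,0.2,0,0,0,0,0,0]'; python3 -m handwheel '[-0.08,-0.01,0,0,0,0.1,0,0,0,0,0,0]'
```

```text
time_s: 4.88
position: [0.5154, 0.1647, 0.1591]
orientation: [0.581, 0.814, 0.002, 0.004]
contact_force: [3.3, 1.4, -2.8]
gripper_width: -0.002
time_s: 5.05
position: [0.5137, 0.1648, 0.1592]
orientation: [0.577, 0.817, 0.002, 0.004]
contact_force: [4.0, 2.5, -1.4]
gripper_width: 0.002
```

```bash
python3 -m handwheel '[-0.08,-0.01,0,0,0,0.1,0,0,0,0,0,0]';python3 -m handwheel '[-0.08,-0.01,0,0,0,0.1,0,0,0,0,0,0]'
```

```text
time_s: 5.22
position: [0.5133, 0.1648, 0.1595]
orientation: [0.573, 0.82, 0.004, 0.005]
contact_force: [3.7, 1.7, -2.8]
gripper_width: 0.0
time_s: 5.38
position: [0.5134, 0.1649, 0.1598]
orientation: [0.569, 0.822, 0.006, 0.006]
contact_force: [4.0, 3.2, -3.4]
gripper_width: -0.0
```

It has stalled at x = 0.5133, which is the stop. A zero row relaxes the push, so I'll keep a small inward shift in every row and watch the force.

```bash
python3 -m handwheel '[-0.1,-0.02,0,0,0,0]';python3 -m handwheel '[-0.15,-0.02,0,0,0,0,-0.15,-0.02,0,0,0,0]'
```

```text
time_s: 5.47
position: [0.5123, 0.1647, 0.16]
orientation: [0.57, 0.822, 0.008, 0.006]
contact_force: [15.3, 5.9, -9.1]
gripper_width: 0.001
time_s: 5.63
position: [0.5118, 0.1648, 0.161]
orientation: [0.571, 0.82, 0.014, 0.01]
contact_force: [22.7, 6.9, -17.8]
gripper_width: -0.002
```

```bash
python3 -m handwheel '[-0.07,-0.01,-0.04,0,0,0,-0.07,-0.01,-0.04,0,0,0]';python3 -m handwheel '[-0.07,-0.01,-0.03,0,0,0,-0.07,-0.01,-0.03,0,0,0,-0.07,-0.01,-0.03,0,0,0]'
```

```text
time_s: 5.8
position: [0.5132, 0.1649, 0.1602]
orientation: [0.573, 0.819, 0.019, 0.013]
contact_force: [4.6, 1.4, 4.6]
gripper_width: 0.002
time_s: 6.05
position: [0.5131, 0.1647, 0.1606]
orientation: [0.576, 0.817, 0.024, 0.017]
contact_force: [7.2, 2.9, 1.2]
gripper_width: -0.002
```

```bash
python3 -m handwheel '[-0.08,-0.01,-0.03,0,0.05,0,-0.08,-0.01,-0.03,0,0.05,0,-0.08,-0.01,-0.03,0,0.05,0]';python3 -m handwheel '[-0.08,-0.01,-0.03,0,0.05,0,-0.08,-0.01,-0.03,0,0.05,0,-0.08,-0.01,-0.03,0,0.05,0]'
```

```text
time_s: 6.3
position: [0.5128, 0.1646, 0.1607]
orientation: [0.578, 0.815, 0.024, 0.013]
contact_force: [10.9, 2.8, -2.5]
gripper_width: -0.002
time_s: 6.55
position: [0.5129, 0.1646, 0.1605]
orientation: [0.581, 0.814, 0.024, 0.01]
contact_force: [9.3, 3.9, -1.7]
gripper_width: 0.001
```

Run:
```python
from h import *
i=robot.capture('scene');cv2.imwrite('pics/s4.png',cv2.resize(i[100:280,220:380],None,fx=3.3,fy=3.3))
s=robot.sense();print(s['contact_force'],s['moment'])
```

```text
[ 8.7381462   3.32884616 -1.65244418] [ 0.74217035 -1.88491602 -0.05785951]
```

View pics/s4.png

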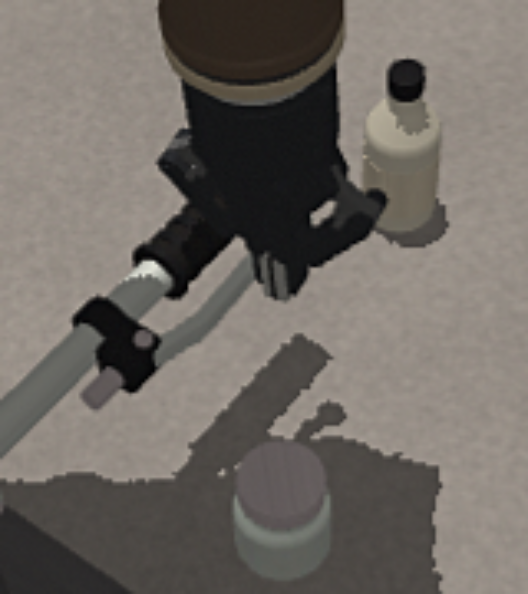

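The lever is clearly swung in and stalled after about 22 mm, and the knuckles are clear above the grip. I'll keep holding.

```bash
python3 -m handwheel '[-0.08,-0.01,-0.03,0,0.05,0,-0.08,-0.01,-0.03,0,0.05,0,-0.08,-0.01,-0.03,0,0.05,0,-0.08,-0.01,-0.03,0,0.05,0]';python3 -m handwheel '[-0.08,-0.01,-0.03,0,0.05,0,-0.08,-0.01,-0.03,0,0.05,0,-0.08,-0.01,-0.03,0,0.05,0,-0.08,-0.01,-0.03,0,0.05,0]';python3 -m handwheel '[-0.08,-0.01,-0.03,0,0.05,0,-0.08,-0.01,-0.03,0,0.05,0,-0.08,-0.01,-0.03,0,0.05,0,-0.08,-0.01,-0.03,0,0.05,0]'
```

```text
time_s: 6.93
position: [0.5128, 0.1645, 0.1604]
orientation: [0.584, 0.811, 0.024, 0.004]
contact_force: [9.3, 3.0, -1.6]
gripper_width: 0.0
time_s: 7.27
position: [0.5128, 0.1644, 0.1603]
orientation: [0.588, 0.808, 0.024, -0.001]
contact_force: [9.7, 3.6, -1.3]
gripper_width: 0.001
time_s: 7.6
position: [0.5128, 0.1643, 0.1602]
orientation: [0.592, 0.806, 0.024, -0.006]
contact_force: [9.3, 2.7, -1.1]
gripper_width: -0.001
```

```bash
python3 -m handwheel '[0.2,0.03,0,0,0,-0.1,0.3,0.04,0,0,0,-0.3,0.3,0.04,0,0,0,-0.3,0.3,0.04,0,-0.1,0.05,-0.3,0.4,0.05,0,-0.1,0.05,-0.3]';python3 -m handwheel '[0.4,0.05,0,-0.1,0,0,0.2,0.05,0,-0.1,0,0,0,0,0,0,0,0]'
python3 - <<'E'
from h import *
i=robot.capture('scene');cv2.imwrite('pics/s5.png',cv2.resize(i[100:280,220:380],None,fx=3.3,fy=3.3))
E
```

```text
time_s: 8.02
position: [0.5573, 0.164, 0.1591]
orientation: [0.659, 0.752, 0.006, -0.0]
contact_force: [0.6, 0.2, 0.5]
gripper_width: 0.002
time_s: 8.27
position: [0.5759, 0.1648, 0.1574]
orientation: [0.661, 0.75, -0.008, 0.008]
contact_force: [0.1, -0.3, 0.4]
gripper_width: -0.001
```

View pics/s5.png

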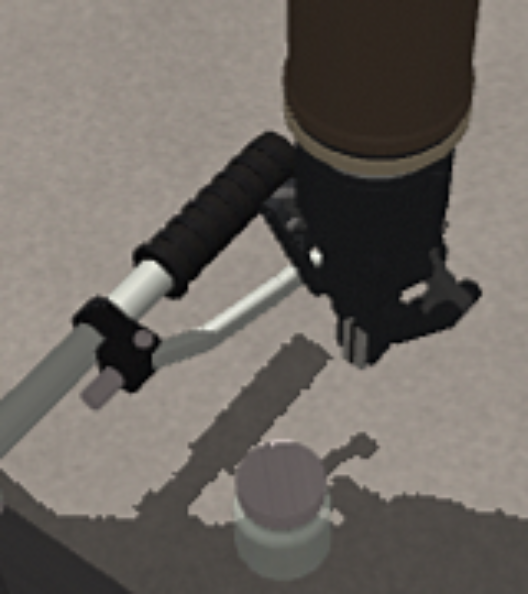

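The left lever is back out and the finger is clear of it. I'll rise and go across to the right lever.

```bash
python3 -m handwheel '[0,0,0.9,0,0,0,0,0,0.9,0,0,0,0,-0.4,0.9,0,0,0,0.1,-0.9,0,0,0,0,0.1,-0.9,0,0,0,0]'; python3 -m handwheel '[0.1,-0.9,0,0,0,0,0.1,-0.9,0,0,0,0,0.1,-0.9,0,0,0,0,0.1,-0.9,0,0,0,0,0.1,-0.9,0,0,0,0]';python3 -m handwheel '[0.1,-0.9,0,0,0,0,0.1,-0.9,0,0,0,0,0.1,-0.9,0,0,0,0,0.1,-0.9,0,0,0,0]'
```

```text
time_s: 8.73
position: [0.5733, 0.1026, 0.2391]
orientation: [0.657, 0.754, -0.011, 0.003]
contact_force: [0.1, -1.5, -0.4]
gripper_width: -0.002
time_s: 9.15
position: [0.583, -0.0376, 0.2403]
orientation: [0.656, 0.755, -0.012, 0.003]
contact_force: [0.8, 0.5, 0.6]
gripper_width: -0.002
time_s: 9.48
position: [0.5899, -0.1511, 0.2397]
orientation: [0.656, 0.755, -0.014, 0.001]
contact_force: [1.0, -0.5, -0.0]
gripper_width: 0.002
```

```bash
python3 -m handwheel '[0.3,-0.9,0,0.07,-0.05,0,0.25,-0.9,0,0.07,-0.05,0,0.2,-0.9,0,0.05,-0.04,0,0,-0.15,0,0,0,0,0,0,0,0,0,0]'
python3 - <<'E'
from h import *
s=robot.sense();p=s['position'];print(s['joint_positions'].round(2),p)
r=p[:2]-[.4846,-.0584];c,q=np.cos(.1388),np.sin(.1388);print('local',c*r[0]+q*r[1],-q*r[0]+c*r[1])
i=robot.capture('scene');cv2.imwrite('pics/s6.png',cv2.resize(i[230:450,40:260],None,fx=2.7,fy=2.7))
E
```

```text
time_s: 9.9
position: [0.6061, -0.2485, 0.2378]
orientation: [0.659, 0.752, -0.002, -0.002]
contact_force: [0.3, 0.9, 0.3]
gripper_width: -0.003
[ 0.63  0.55 -0.52  1.46  0.28  1.22  0.21] [ 0.60613684 -0.24854904  0.23783004]
local 0.09405996017639086 -0.20513552613263578
```

View pics/s6.png

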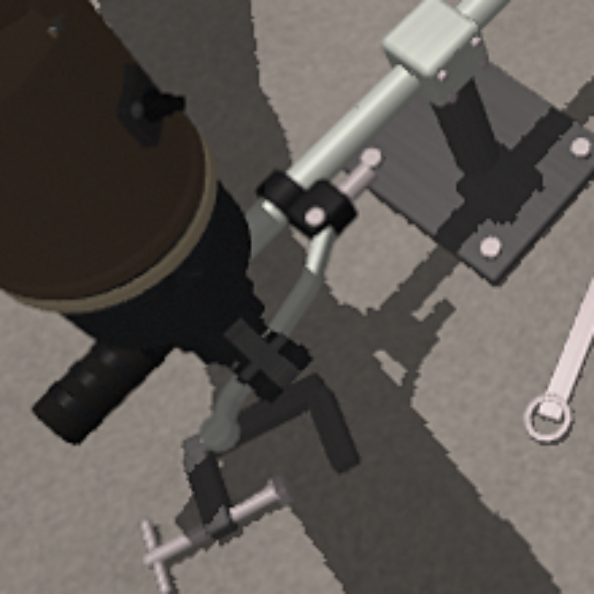

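```bash
python3 -m handwheel '[0.3,0,-0.5,0,0,0,0.1,0,-0.8,0,0,0,0,0,-0.8,0,0,0,0,0,-0.4,0,0,0,0,0,0,0,0,0]'
python3 - <<'E'
from h import *
s=robot.sense();p=s['position']
r=p[:2]-[.4846,-.0584];c,q=np.cos(.1388),np.sin(.1388);print('local',c*r[0]+q*r[1],-q*r[0]+c*r[1])
E
```

```text
time_s: 10.37
position: [0.6182, -0.2408, 0.1593]
orientation: [0.657, 0.754, -0.001, -0.003]
contact_force: [0.2, -0.4, -0.9]
gripper_width: -0.002
local 0.10704152044797557 -0.19914849935812806
```

```bash
python3 -m handwheel '[-0.2,-0.15,0,0,0,0,-0.25,-0.13,0,0,0,0,-0.15,-0.03,0,0,0,0,0,0,0,0,0,0]'
python3 - <<'E'
from h import *
s=robot.sense();p=s['position']
r=p[:2]-[.4846,-.0584];c,q=np.cos(.1388),np.sin(.1388);print('local',c*r[0]+q*r[1],-q*r[0]+c*r[1])
i=robot.capture('scene');cv2.imwrite('pics/s7.png',cv2.resize(i[230:450,40:260],None,fx=2.7,fy=2.7))
E
```

```text
time_s: 10.7
position: [0.5988, -0.2465, 0.1598]
orientation: [0.655, 0.756, -0.001, -0.004]
contact_force: [-0.1, -0.3, -0.0]
gripper_width: -0.002
local 0.08704397095150185 -0.20212948832892175
```

View pics/s7.png

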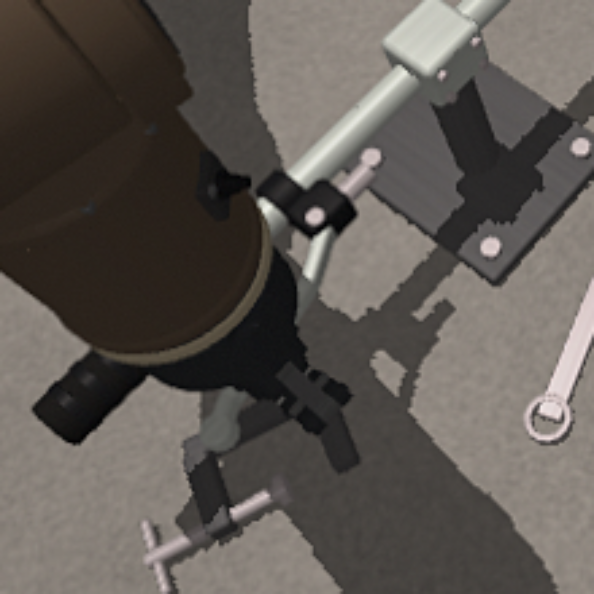

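```bash
python3 -m handwheel '[-0.15,-0.08,0,0,0,-0.15,-0.12,-0.06,0,0,0,-0.15,-0.05,-0.01,0,0,0,0]'; python3 -m handwheel '[-0.1,-0.014,0,0,0,-0.2,-0.1,-0.014,0,0,0,-0.2,0,0,0,0,0,0]'
```

```text
time_s: 11.0
position: [0.5905, -0.2515, 0.1622]
orientation: [0.67, 0.743, 0.001, -0.001]
contact_force: [1.1, 1.4, -1.3]
gripper_width: -0.002
time_s: 11.25
position: [0.5853, -0.2535, 0.1632]
orientation: [0.69, 0.724, 0.002, 0.001]
contact_force: [2.6, 0.2, -0.8]
gripper_width: 0.001
```

```bash
python3 -m handwheel '[-0.1,-0.014,-0.06,0,0,-0.25,-0.1,-0.014,-0.04,0,0,-0.25,0,0,0,0,0,0]'; python3 -m handwheel '[-0.1,-0.014,-0.02,0,0,-0.25,-0.1,-0.014,-0.02,0,0,-0.25,0,0,0,0,0,0]'
```

```text
time_s: 11.5
position: [0.5816, -0.2548, 0.162]
orientation: [0.712, 0.702, 0.003, 0.003]
contact_force: [3.5, 0.8, -2.6]
gripper_width: -0.0
time_s: 11.75
position: [0.5781, -0.257, 0.1621]
orientation: [0.733, 0.68, 0.004, 0.006]
contact_force: [4.0, 1.2, -2.1]
gripper_width: -0.001
```

```bash
python3 -m handwheel '[-0.12,0.01,-0.02,0,0,0,-0.1,0.01,-0.02,0,0,0]'; python3 -m handwheel '[-0.1,0.01,-0.02,0,0,-0.1,-0.08,0,-0.02,0,0,0]'; python3 -m handwheel '[-0.08,0,-0.02,0,0,0]'
```

```text
time_s: 11.92
position: [0.574, -0.2578, 0.162]
orientation: [0.732, 0.681, 0.005, 0.009]
contact_force: [5.7, -5.2, 1.4]
gripper_width: 0.006
time_s: 12.08
position: [0.5719, -0.2587, 0.1623]
orientation: [0.736, 0.677, 0.007, 0.012]
contact_force: [11.4, -0.0, -3.9]
gripper_width: 0.004
time_s: 12.17
position: [0.5719, -0.2586, 0.1624]
orientation: [0.735, 0.678, 0.008, 0.014]
contact_force: [11.4, -2.3, -4.9]
gripper_width: 0.001
```

Stalled at local x = 0.0588 m, which matches the left stop (0.0587 m). I'll hold it there.

```bash
python3 -m handwheel '[-0.08,-0.01,-0.03,0,0.05,0,-0.08,-0.01,-0.03,0,0.05,0,-0.08,-0.01,-0.03,0,0.05,0,-0.08,-0.01,-0.03,0,0.05,0]';python3 -m handwheel '[-0.08,-0.01,-0.03,0,0.05,0,-0.08,-0.01,-0.03,0,0.05,0,-0.08,-0.01,-0.03,0,0.05,0,-0.08,-0.01,-0.03,0,0.05,0]'
python3 - <<'E'
from h import *
i=robot.capture('scene');cv2.imwrite('pics/s8.png',cv2.resize(i[230:450,40:260],None,fx=2.7,fy=2.7))
print(robot.sense()['contact_force'])
E
python3 -m handwheel '[-0.08,-0.01,-0.03,0,0.05,0,-0.08,-0.01,-0.03,0,0.05,0,-0.08,-0.01,-0.03,0,0.05,0,-0.08,-0.01,-0.03,0,0.05,0]';python3 -m handwheel '[-0.08,-0.01,-0.03,0,0.05,0,-0.08,-0.01,-0.03,0,0.05,0,-0.08,-0.01,-0.03,0,0.05,0,-0.08,-0.01,-0.03,0,0.05,0]'
```

```text
time_s: 12.5
position: [0.572, -0.2585, 0.1621]
orientation: [0.732, 0.681, 0.006, 0.012]
contact_force: [7.8, -1.9, -0.6]
gripper_width: -0.002
time_s: 12.83
position: [0.5719, -0.2584, 0.1621]
orientation: [0.729, 0.685, 0.004, 0.01]
contact_force: [8.2, -1.7, -1.2]
gripper_width: 0.003
[ 8.56664559 -1.02245522 -1.7789616 ]
time_s: 13.22
position: [0.5719, -0.2582, 0.162]
orientation: [0.725, 0.688, 0.001, 0.008]
contact_force: [8.5, -0.7, -0.5]
gripper_width: 0.0
time_s: 13.55
position: [0.5718, -0.2581, 0.1618]
orientation: [0.722, 0.692, -0.002, 0.007]
contact_force: [9.0, -0.5, -1.1]
gripper_width: 0.002
```

View pics/s8.png

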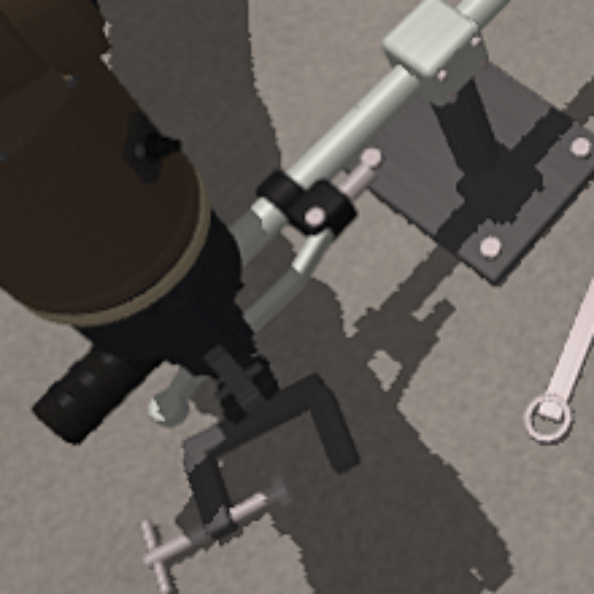

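The lever knob has moved in towards the grip, from (218,430) to (168,408), and a gap is still visible. It has been held at about 8–9 N for over 1.4 s. Now I'll back off, rise, and check.

```bash
python3 -m handwheel '[0.2,0.03,0,0,0,0.1,0.3,0.04,0,0,0,0.2,0.3,0.04,0,0,0,0.2,0.3,0.04,0,0,0,0.2,0.4,0.05,0,0,0,0.2]';python3 -m handwheel '[0.4,0.05,0,0,0,0.1,0.3,0.05,0,0,0,0,0,0,0.3,0,0,0,0,0,0.9,0,0,0,0,0,0.9,0,0,0]';python3 -m handwheel '[0.3,0.5,0.6,0,0,0,0.4,0.9,0.1,0,0,0,0.4,0.9,0,0,0,0,0.4,0.9,0,0,0,0,0,0,0,0,0,0]'
python3 - <<'E'
from h import *
i=robot.capture('scene');cv2.imwrite('pics/s9.png',i)
i=robot.capture('top');cv2.imwrite('pics/t9.png',i)
E
```

```text
time_s: 13.97
position: [0.6177, -0.2501, 0.1613]
orientation: [0.679, 0.734, -0.003, 0.004]
contact_force: [-0.0, -0.4, 1.0]
gripper_width: 0.002
time_s: 14.38
position: [0.638, -0.2449, 0.2177]
orientation: [0.671, 0.742, -0.006, -0.004]
contact_force: [0.0, -0.1, 1.5]
gripper_width: 0.001
time_s: 14.8
position: [0.6839, -0.1499, 0.2499]
orientation: [0.673, 0.739, -0.006, -0.0]
contact_force: [-1.1, 2.0, 0.6]
gripper_width: -0.001
```

View pics/s9.png

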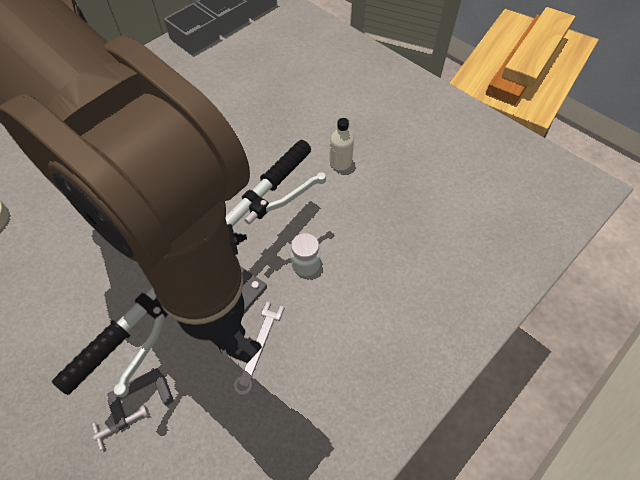

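View pics/t9.png

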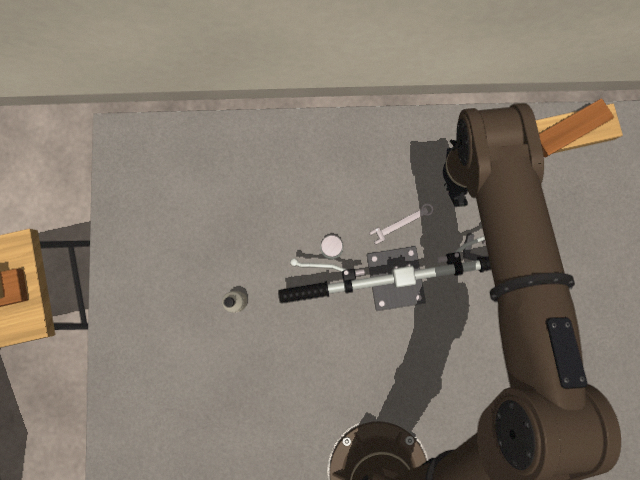

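Both lever tips are back at their starting pixels, (321,177) and (120,390), and the tools and containers are where they were. Handing in.

```bash
python3 -m handwheel '[0,0,0,0,0,0,0,0,0,0,0,0,0,0,0,0,0,0]'; python3 -c "
from cell import robot
print(robot.job_done())"
```

```text
time_s: 15.15
position: [0.6809, -0.16, 0.2496]
orientation: [0.676, 0.736, -0.01, 0.001]
contact_force: [0.2, 0.1, -0.2]
gripper_width: 0.001
the job is handed in; nothing more can be done
None
```

I pressed the left lever and then the right one against its stop with the back of the shut fingers, held each for over a second, and let both spring out. The job was handed in at about 15 s.

- **Stops:** both levers stalled at almost the same place, with the tool about 58.7 mm (left) and 58.8 mm (right) from the bar's axis, after roughly 22 mm of travel. The right lever still showed a visible gap to its grip. On the left the arm hid the gap, so there I rely on the matching stall position.
- **Hold force:** the steady hold was about 7–11 N on the left for about 1.6 s, and about 8–11 N on the right for about 1.4 s.
- **What went less well:** finding the left stop, the push rose briefly to 23 N, plus 18 N vertically, before I eased it. It then dipped to about 5 N before the steady hold.
- **Final checks:** in the last pictures both lever tips are back at their starting pixels. The wrench, jar, oil bottle and C-clamp have not visibly moved. The robot was clear of everything, and the force reading was about zero.

I saw no sign of the fingers touching the bar or grips.

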